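# Load the dead-weight pressure tester

## Robot

A 6-joint arm with a two-finger parallel gripper is mounted at the origin on the work surface. World frame = base frame: x ahead of the robot, y to its left, z up, the work surface at z = 0. Lengths are in m, angles in degrees, forces in N, time in s.
With the tool pointing down it reaches from about 0.3 to 0.875 m from the base axis. Payload 6.4 kg.
Tool frame: the origin (TCP) lies midway between the tips of the shut fingers; the grasp point (between the pads) lies 19 mm behind it; z points along the fingers, y is the line along which they close (so a half turn about z gives the same grasp; the last joint's range is limited). The gripper opens to 85 mm and grips with 20 to 120 N. Pads are 22 mm wide; open, the fingers measure 114 mm over their backs; the gripper's body (76 mm by 85 mm) begins 54 mm behind the grasp point. The pads swing forward as they close: fully open they stand 13 mm farther back than shut.
Start: joints at [61.06, 10.359, 92.074, -0, 77.567, -11.82], TCP at [0.169, 0.55, 0.231] pointing down, gripper open.
Joint ranges: [-171.53, 171.53], [-51.25, 118.39], [17.06, 147.69], [-65.23, 245.23], [0, 150.52], [-178.68, 178.68]. Speed limits (degrees/s): [147.25, 147.25, 172.46, 180, 180, 180].

## Interface

Orientations are given as a 3x3 rotation matrix whose columns are the frame's x, y, z axes.
In Python, from station import * gives the robot as it stands.
- The arm moves only by the tool play_rows, never from a script. Its argument "targets" is a list of rows, each an object with "jaw": the finger opening in mm, from 0 to 85.4; "translation": the shift along the tool's x, y, z in units of 25 mm (1.0 is 25 mm), a list of three; "turn": the turn about the tool's z in units of 10 degrees (1.0 is 10 degrees). A call has 1 to 10 rows; each row shifts and turns the commanded pose from where the row before left it, along the tool's axes as they then stand; what a row does not reach is not made up. A row lasts 1/8 s, in which the tool goes at most 62.5 mm and 10.7 degrees, less where a joint would pass 70% of its speed; a pose out of reach is approached as far as the arm can. A call is refused whole if a number of a shift passes 1 or a number of a turn 1, either way. A call with a gripper value outside its range is refused whole. The fingers move at their own pace and stop on an object; the grip force is fixed at half the most. Time passes only in rows, so rows that do not move let the fingers close. It gives the time, the measured TCP pose, the force, the opening and the grip force at its end, in the units of the state.
- observe(): the state, without advancing time (a new reading comes with each control period).
- get_image(name): name is "side" or "top" or "wrist"; returns the picture (420x560x3 uint8, red, green, blue); there is no depth.
- get_calibration(name): a dict with "vfov" (degrees; the focal length in pixels is half the picture's height over the tangent of half this angle, whatever the lens; pixels are square), "cx", "cy" (the principal point, pixels), "k1" (the pictures are not rectified: a ray, as slopes to the right and down, at radius r is drawn at 1 + k1 r^2 times it, then the intrinsics apply), "cam_to_world" (4x4, takes a point from camera to world coordinates). Camera axes: x right, y down, z forward; pixel columns grow to the right and rows downward; lengths in m; the calibration is good to about 2 mm. A picture is of the moment at which its call begins: read the wrist's pose just before it. get_calibration takes no time and is no camera call; for the wrist camera it gives the pose at the moment of the call.
- sign_off(): hands the job in; it is judged then, once.
The state is a dict: "clock": time; "qpos": joint angles; "joint_vel": joint speeds; "effort": joint torques, N m; "ee_pos": TCP position; "eef_rot": TCP orientation; "contact_force": force on the tool from outside, world axes, zero at the start; "wrist_torque": the same for the moment, N m; "opening": finger opening in m; "grip_force": force on a finger pad.
Only numpy, scipy, OpenCV 4.12 (cv2) and the standard library are available. Lean on these libraries where they do the work, as an engineer would, in place of code of your own. Each camera call takes 0.05 s, during which the arm holds its last target. There are 200 camera calls.

## Task

Load the dead-weight pressure tester for a gauge calibration: take the four loose steel weights from the bench one at a time and stack them on the tester's platform, widest first and each narrower one on top of the last, every weight seated flat with its recess over the knob beneath. Set each down gently rather than dropping it, let go of the finished stack, and leave the calibrator and the spanner where they lie.

Things in the scene. Friction and masses are not known exactly. Their poses are not given: they have to be found in the camera images.
- carrier: tester column fixed to the bench: dark bolted foot 104 mm across, short steel and brass column, round steel platform 84 mm across, top 56 mm above the bench; from its centre rises a spigot (22 mm diameter, straight for 10 mm, then tapering to 15 mm, 14 mm high). Origin: centre of the foot's underside, z up. Its spot changes.
- carrier_seat (a point): centre of the platform's top face, 56 mm above the bench, where the spigot begins; z up. The widest weight's underside comes to rest here.
- weight_80: loose steel disc weight, diameter 80 mm, 21 mm thick, about 730 g (+-15 %), upright. Origin: centre of underside, z up. On top a central round knob to grip: 22 mm diameter, straight for 10 mm, tapering to 15 mm, 14 mm high (35 mm overall). Below, a central recess 36 mm diameter, 16 mm deep, drops over a knob or spigot; stacked weights sit 21 mm apart.
- weight_68: loose steel disc weight, diameter 68 mm, 21 mm thick, about 500 g (+-15 %), upright. Origin: centre of underside, z up. On top a central round knob to grip: 22 mm diameter, straight for 10 mm, tapering to 15 mm, 14 mm high (35 mm overall). Below, a central recess 36 mm diameter, 16 mm deep, drops over a knob or spigot; stacked weights sit 21 mm apart.
- weight_57: loose steel disc weight, diameter 57 mm, 21 mm thick, about 320 g (+-15 %), upright. Origin: centre of underside, z up. On top a central round knob to grip: 22 mm diameter, straight for 10 mm, tapering to 15 mm, 14 mm high (35 mm overall). Below, a central recess 36 mm diameter, 16 mm deep, drops over a knob or spigot; stacked weights sit 21 mm apart.
- weight_46: loose steel disc weight, diameter 46 mm, 21 mm thick, about 190 g (+-15 %), upright. Origin: centre of underside, z up. On top a central round knob to grip: 22 mm diameter, straight for 10 mm, tapering to 15 mm, 14 mm high (35 mm overall). Below, a central recess 36 mm diameter, 16 mm deep, drops over a knob or spigot; stacked weights sit 21 mm apart.
- gauge: bystander, an obstacle fixed to the bench: round black dial gauge, 84 mm across and 34 mm deep, upright on a thin stem with a 72 mm foot, 154 mm high overall. Origin: centre of the foot's underside; the white dial faces +x of its frame.
- calibrator: bystander, loose: black handheld calibrator lying flat, 95 x 170 mm (x, y) and 38 mm high, with screen and keys. Origin: centre of its underside. Leave alone.
- spanner: bystander, loose: steel open-ended spanner 160 mm long lying flat along its own x. Origin: about the middle of its underside. Leave alone.
There are look-alikes about, which are no part of the job. Leave any blue or yellow look-alike of the weight_68 alone.

How it is judged (in metres and radians):
On the way, in this order (a step that is already met when the one before it is completed fails the run):
1. the widest weight is seated on the platform (horizontal distance between weight_80 and carrier_seat below 0.011 m and z of weight_80 in the frame of carrier_seat between -0.005 and 0.005 m and angle between weight_80's own z axis and vertical below 0.08 rad and linear speed of weight_80 below 0.02 m/s and angular speed of weight_80 below 0.2 rad/s), for 0.2 s.
2. the second widest is seated on the widest weight (horizontal distance between weight_80 and carrier_seat below 0.011 m and z of weight_80 in the frame of carrier_seat between -0.005 and 0.005 m and angle between each of weight_80, weight_68's own z axis and vertical below 0.08 rad and horizontal distance between weight_68 and weight_80 below 0.011 m and z of weight_68 in the frame of carrier_seat between 0.016 and 0.026 m and linear speed of weight_68 below 0.02 m/s and angular speed of weight_68 below 0.2 rad/s), for 0.2 s.
3. the third widest is seated on the second widest (horizontal distance between weight_80 and carrier_seat below 0.011 m and z of weight_80 in the frame of carrier_seat between -0.005 and 0.005 m and angle between each of weight_80, weight_68, weight_57's own z axis and vertical below 0.08 rad and horizontal distance between weight_68 and weight_80 below 0.011 m and z of weight_68 in the frame of carrier_seat between 0.016 and 0.026 m and horizontal distance between weight_57 and weight_68 below 0.011 m and z of weight_57 in the frame of carrier_seat between 0.037 and 0.047 m and linear speed of weight_57 below 0.02 m/s and angular speed of weight_57 below 0.2 rad/s), for 0.2 s.
4. the narrowest is seated on the third widest (horizontal distance between weight_80 and carrier_seat below 0.011 m and z of weight_80 in the frame of carrier_seat between -0.005 and 0.005 m and angle between each of weight_80, weight_68, weight_57, weight_46's own z axis and vertical below 0.08 rad and horizontal distance between weight_68 and weight_80 below 0.011 m and z of weight_68 in the frame of carrier_seat between 0.016 and 0.026 m and horizontal distance between weight_57 and weight_68 below 0.011 m and z of weight_57 in the frame of carrier_seat between 0.037 and 0.047 m and horizontal distance between weight_46 and weight_57 below 0.011 m and z of weight_46 in the frame of carrier_seat between 0.058 and 0.068 m and linear speed of weight_46 below 0.02 m/s and angular speed of weight_46 below 0.2 rad/s), for 0.2 s.
At the end, for the whole second after the job is handed in: All four weights at rest on the platform, widest lowest: each within 11 mm of the centre of what is beneath it, within 5 mm of its seated height (0, 21, 42, 63 mm above the platform), tilted under 0.08 rad; calibrator and spanner moved less than 30 mm (all of step 4 and linear speed of each of weight_80, weight_68, weight_57 below 0.02 m/s and angular speed of each of weight_80, weight_68, weight_57 below 0.2 rad/s and distance of each of calibrator, spanner from where it was at the start of the episode below 0.03 m); the robot touches nothing.
It fails at once if the calibrator is pushed more than 30 mm (distance of calibrator from where it was at the start of the episode above 0.03 m).
It fails at once if the spanner is pushed more than 30 mm (distance of spanner from where it was at the start of the episode above 0.03 m).
It fails at once if a weight is dropped or flung onto its place (falling in faster than 0.4 m/s) ((horizontal distance between weight_80 and carrier_seat below 0.03 m and z of weight_80 in the frame of carrier_seat between 0.001 and 0.015 m and linear speed of weight_80 above 0.4 m/s) or (horizontal distance between weight_68 and carrier_seat below 0.03 m and z of weight_68 in the frame of carrier_seat between 0.022 and 0.036 m and linear speed of weight_68 above 0.4 m/s) or (horizontal distance between weight_57 and carrier_seat below 0.03 m and z of weight_57 in the frame of carrier_seat between 0.043 and 0.057 m and linear speed of weight_57 above 0.4 m/s) or (horizontal distance between weight_46 and carrier_seat below 0.03 m and z of weight_46 in the frame of carrier_seat between 0.064 and 0.078 m and linear speed of weight_46 above 0.4 m/s)).
It also fails if it takes over 112 s, if anything falls off the work surface, if the arm or the gripper's body presses on something with over 40 N, if the wrist force passes 120 N, or if a joint passes its speed limit or range.

## Working session

There is one attempt and no reset: what is moved stays moved. The work goes in short steps, Python scripts to look and compute and a tool call to move; the robot and the scene stay as the last step left them, time stands still between calls to the robot, and variables do not carry over. Pictures are saved under pics/ and viewed, at most 14 in all, crops included, and the job is handed in when it is done.

Besides the shell and the picture viewer there is one more tool, called after "Request:" as name(argument=value, ...), one argument or row to a line, values as JSON. play_rows: Moves the arm, as the interface text tells. Its arguments: {"type":"object","properties":{"targets":{"type":"array"}},"required":["targets"]}

```bash
mkdir -p pics; cat > h.py <<'E'
from station import *
import numpy as np, cv2
def save(name,fn):
    im=get_image(name); cv2.imwrite('pics/'+fn,im[:,:,::-1]); return im
def ray(cal,u,v):
    f=210/np.tan(np.radians(cal['vfov']/2))
    d=np.array([(u-cal['cx'])/f,(v-cal['cy'])/f]); r=d.copy()
    for _ in range(30): r=d/(1+cal['k1']*(r@r))
    T=np.array(cal['cam_to_world']); return T[:3,3],T[:3,:3]@np.array([r[0],r[1],1.])
def pt(cal,u,v,z):
    o,d=ray(cal,u,v); return o+d*(z-o[2])/d[2]
def proj(cal,p):
    T=np.array(cal['cam_to_world']); q=T[:3,:3].T@(np.array(p)-T[:3,3]); f=210/np.tan(np.radians(cal['vfov']/2))
    s=q[:2]/q[2]; s=s*(1+cal['k1']*(s@s)); return f*s+[cal['cx'],cal['cy']]
E
python3 - <<'E'
from h import *
s=observe(); print(s)
a=save('top','t0.png');b=save('side','s0.png');
for n in('top','side','wrist'): print(n,get_calibration(n))
E
```

```text
{'clock': 0.0, 'qpos': array([ 6.10599996e+01,  1.04003838e+01,  9.21309829e+01, -4.07193468e-04,
        7.75659072e+01, -1.18205471e+01]), 'joint_vel': array([-0.06341785,  0.03728187,  0.05313293,  0.10180845, -0.0977972 ,
        0.03757276]), 'effort': array([-1.41865326e-03, -4.44869936e+01, -3.51334620e+01, -2.95071477e-04,
        9.06798203e-03, -7.74589694e-06]), 'ee_pos': array([0.16898444, 0.54904776, 0.23040463]), 'eef_rot': array([[-9.55693439e-01,  2.94362677e-01, -8.15456176e-04],
       [ 2.94363609e-01,  9.55692340e-01, -1.48910427e-03],
       [ 3.40988501e-04, -1.66316780e-03, -9.99998559e-01]]), 'contact_force': array([-1.02660806, -0.31934795,  0.50507298]), 'wrist_torque': array([ 0.0091732 , -0.03459317, -0.02433539]), 'grip_force': 0.0, 'opening': 0.0856378775603271}
top {'vfov': 48.093654335531326, 'cx': 286.0908399674564, 'cy': 221.137771044161, 'k1': -0.018642660805235526, 'cam_to_world': array([[ 2.84706241e-02, -9.96820771e-01,  7.44162255e-02,
         4.94884346e-01],
       [-9.99503956e-01, -2.93917559e-02, -1.13122010e-02,
         4.87619416e-04],

[... 220 characters left out ...]
9076495664, 'cy': 208.87343501391726, 'k1': -0.04206932496908643, 'cam_to_world': array([[-0.71609869, -0.55056182,  0.42905051,  0.1311449 ],
       [-0.69791893,  0.5554606 , -0.45207598,  0.44075072],
       [ 0.01057512, -0.6231735 , -0.78201212,  0.86532132],
       [ 0.        ,  0.        ,  0.        ,  1.        ]])}
wrist {'vfov': 65.21811512013102, 'cx': 280.5399252033, 'cy': 216.01079691856577, 'k1': -0.015057469942690421, 'cam_to_world': array([[ 0.29421417,  0.92312022,  0.24756228,  0.10588841],
       [ 0.95573779, -0.28368012, -0.07804399,  0.5678902 ],
       [-0.00181549,  0.25956627, -0.96572359,  0.37330204],
       [ 0.        ,  0.        ,  0.        ,  1.        ]])}
```

View pics/t0.png

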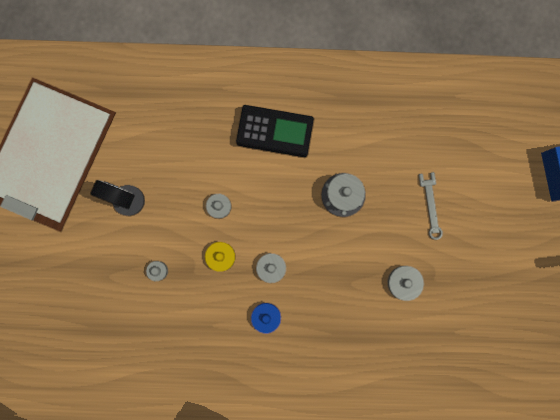

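View pics/s0.png

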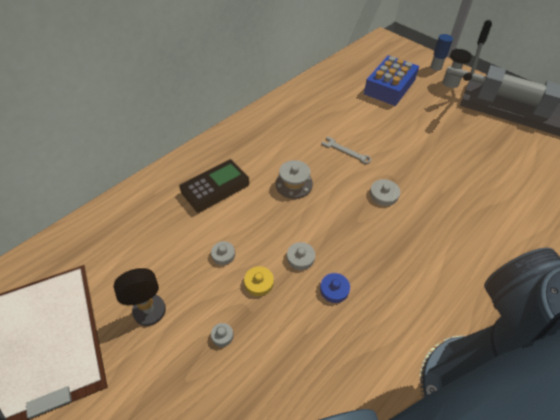

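The top view shows the carrier at (345,194). The steel discs are at (406,283), (271,268), (218,206) and (156,271). Yellow (220,257) and blue (265,318) are the look-alikes, the calibrator is at (275,131), the spanner at (431,205) and the gauge at (120,197). The side view shows the same layout.

Candidates for weight_80: steel (406,283), steel (271,268), and the steel carrier platform (345,194), which is fixed. For weight_68: steel (271,268), yellow (220,257) and blue (265,318). Next I measure the diameters.

```bash
cat > m.py <<'E'
from h import *
def discs(n,im,seeds,z):
    c=get_calibration(n); hsv=cv2.cvtColor(im,cv2.COLOR_RGB2HSV)
    m=((hsv[...,1]<75)&(hsv[...,2]>90)).astype(np.uint8)*255
    m=cv2.morphologyEx(m,cv2.MORPH_CLOSE,np.ones((7,7)))
    cs,_=cv2.findContours(m,cv2.RETR_EXTERNAL,cv2.CHAIN_APPROX_NONE)
    for k in cs:
        if not 150<cv2.contourArea(k)<3000: continue
        P=np.array([pt(c,u,v,z)[:2] for u,v in k[:,0]])
        (x,y),r=cv2.minEnclosingCircle(P.astype(np.float32)); 
        uv=k[:,0].mean(0); print(n,uv.round(),'xy',round(x,4),round(y,4),'diam',round(2e3*r),'eqdiam',round(2e3*np.sqrt(cv2.contourArea(P.astype(np.float32))/np.pi),1))
E
python3 - <<'E'
from m import *
a=get_image('top');b=get_image('side')
for z in(.0125,.056):
  print(z);discs('top',a,0,z);discs('side',b,0,z)
i=np.vstack([cv2.resize(a[235:330,190:310],(600,475)),]);cv2.imwrite('pics/c1.png',a[160:330,130:440][:,:,::-1].repeat(2,0).repeat(2,1))
E
```

```text
0.0125
top [406. 283.] xy 0.4414 -0.2933 diam 81 eqdiam 78.6
top [156. 271.] xy 0.453 0.2829 diam 50 eqdiam 45.8
top [271. 268.] xy 0.4674 0.0207 diam 69 eqdiam 66.8
top [218. 206.] xy 0.6074 0.1477 diam 60 eqdiam 56.3
top [347. 194.] xy 0.643 -0.146 diam 102 eqdiam 89.3
top [431. 202.] xy 0.6232 -0.3531 diam 159 eqdiam 58.6
top [256. 127.] xy 0.7958 0.0647 diam 65 eqdiam 49.3
side [350. 416.] xy 0.1542 0.2222 diam 110 eqdiam 37.0
side [437. 354.] xy 0.0859 -0.0045 diam 150 eqdiam 46.6
side [222. 334.] xy 0.4526 0.2817 diam 53 eqdiam 47.1
side [549. 281.] xy -0.0098 -0.344 diam 192 eqdiam 54.9
side [300. 256.] xy 0.4672 0.0184 diam 79 eqdiam 70.8
side [223. 253.] xy 0.6066 0.1446 diam 68 eqdiam 60.9
side [384. 192.] xy 0.4429 -0.2928 diam 97 eqdiam 85.5
side [201. 188.] xy 0.8083 0.0516 diam 66 eqdiam 44.9
side [297. 175.] xy 0.6511 -0.1692 diam 129 eqdiam 97.0
side [346. 150.] xy 0.6187 -0.3473 diam 157 eqdiam 66.7
side [393.  69.] xy 0.7566 -0.7852 diam 235 eqdiam 138.5
0.056
top [406. 283.] xy 0.4435 -0.2815 diam 78 eqdiam 75.4
top [156. 271.] xy 0.4547 0.2716 diam 48 eqdiam 44.0

[... 168 characters left out ...]
. 202.] xy 0.6181 -0.339 diam 152 eqdiam 56.3
top [256. 127.] xy 0.7838 0.0621 diam 62 eqdiam 47.3
side [350. 416.] xy 0.153 0.2334 diam 105 eqdiam 35.1
side [437. 354.] xy 0.0883 0.0182 diam 143 eqdiam 44.3
side [222. 334.] xy 0.4362 0.2898 diam 50 eqdiam 44.7
side [549. 281.] xy -0.0026 -0.304 diam 182 eqdiam 52.1
side [300. 256.] xy 0.45 0.0399 diam 75 eqdiam 67.2
side [223. 253.] xy 0.5824 0.1597 diam 64 eqdiam 57.8
side [384. 192.] xy 0.427 -0.2554 diam 92 eqdiam 81.1
side [201. 188.] xy 0.7737 0.0714 diam 63 eqdiam 42.6
side [297. 175.] xy 0.6246 -0.1381 diam 122 eqdiam 92.1
side [346. 150.] xy 0.5939 -0.3071 diam 149 eqdiam 63.3
side [393.  69.] xy 0.7247 -0.7227 diam 223 eqdiam 131.4
```

View pics/c1.png

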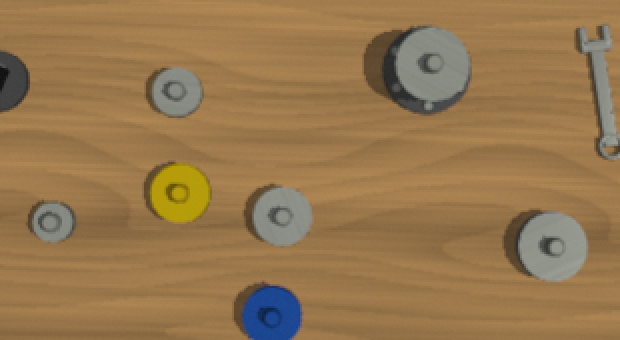

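By diameter, the discs are w80 at (406,283), ~79–81 mm; w68 at (271,268), 67–69 mm; w57 at (218,206), 56–60 mm; w46 at (156,271), 46–50 mm. The crop shows them as plain steel discs with knobs, and yellow and blue as separate look-alikes. I go to w80 first.

Request:
play_rows(
  targets=[
    {"jaw": 85, "translation": [0, 0, 0], "turn": -1},
    {"jaw": 85, "translation": [0, 0, 0], "turn": -0.71},
    {"jaw": 85, "translation": [-1, -1, 0], "turn": 0},
    {"jaw": 85, "translation": [-1, -1, 0], "turn": 0},
    {"jaw": 85, "translation": [-1, -1, 0], "turn": 0},
    {"jaw": 85, "translation": [-1, -1, 0], "turn": 0},
    {"jaw": 85, "translation": [-1, -1, 0], "turn": 0},
    {"jaw": 85, "translation": [-1, -1, 0], "turn": 0},
    {"jaw": 85, "translation": [-1, -1, 0], "turn": 0},
    {"jaw": 85, "translation": [-1, -1, 0], "turn": 0},
  ],
)

```text
clock: 1.45
ee_pos: [0.3698, 0.3485, 0.2312]
eef_rot: [[-1.0, 0.0, -0.0], [0.0, 1.0, -0.0], [0.0, -0.0, -1.0]]
contact_force: [-0.2, 0.5, 0.2]
opening: 0.0854
grip_force: 0.0
```

Request:
play_rows(
  targets=[
    {"jaw": 85, "translation": [-1, -1, 0], "turn": 0},
    {"jaw": 85, "translation": [-1, -1, 0], "turn": 0},
    {"jaw": 85, "translation": [-0.92, -1, 0], "turn": 0},
    {"jaw": 85, "translation": [0, -1, 0], "turn": 0},
    {"jaw": 85, "translation": [0, -1, 0], "turn": 0},
    {"jaw": 85, "translation": [0, -1, 0], "turn": 0},
    {"jaw": 85, "translation": [0, -1, 0], "turn": 0},
    {"jaw": 85, "translation": [0, -1, 0], "turn": 0},
    {"jaw": 85, "translation": [0, -1, 0], "turn": 0},
    {"jaw": 85, "translation": [0, -1, 0], "turn": 0},
  ],
)

```text
clock: 2.7
ee_pos: [0.4419, 0.0987, 0.2312]
eef_rot: [[-1.0, 0.0, -0.0], [0.0, 1.0, -0.0], [0.0, -0.0, -1.0]]
contact_force: [-0.3, 0.8, -0.3]
opening: 0.0852
grip_force: 0.0
```

Request:
play_rows(
  targets=[
    {"jaw": 85, "translation": [0, -1, 0], "turn": 0},
    {"jaw": 85, "translation": [0, -1, 0], "turn": 0},
    {"jaw": 85, "translation": [0, -1, 0], "turn": 0},
    {"jaw": 85, "translation": [0, -1, 0], "turn": 0},
    {"jaw": 85, "translation": [0, -1, 0], "turn": 0},
    {"jaw": 85, "translation": [0, -1, 0], "turn": 0},
    {"jaw": 85, "translation": [0, -1, 0], "turn": 0},
    {"jaw": 85, "translation": [0, -1, 0], "turn": 0},
    {"jaw": 85, "translation": [0, -1, 0], "turn": 0},
    {"jaw": 85, "translation": [0, -1, 0], "turn": 0},
  ],
)

```text
clock: 3.95
ee_pos: [0.4419, -0.1513, 0.2312]
eef_rot: [[-1.0, 0.0, -0.0], [0.0, 1.0, 0.0], [0.0, 0.0, -1.0]]
contact_force: [-0.2, -0.3, -0.3]
opening: 0.0852
grip_force: 0.0
```

Request:
play_rows(
  targets=[
    {"jaw": 85, "translation": [0, -1, 0], "turn": 0},
    {"jaw": 85, "translation": [0, -1, 0.8], "turn": 0},
    {"jaw": 85, "translation": [0, -1, 0.8], "turn": 0},
    {"jaw": 85, "translation": [0, -1, 0.8], "turn": 0},
    {"jaw": 85, "translation": [0, -1, 0.8], "turn": 0},
    {"jaw": 85, "translation": [0, -0.7, 0.8], "turn": 0},
    {"jaw": 85, "translation": [0, 0, 0], "turn": 0},
    {"jaw": 85, "translation": [0, 0, 0], "turn": 0},
  ],
)

```text
clock: 4.95
ee_pos: [0.4421, -0.2927, 0.1317]
eef_rot: [[-1.0, 0.0, 0.0], [0.0, 1.0, 0.0], [-0.0, 0.0, -1.0]]
contact_force: [0.2, 0.7, -0.1]
opening: 0.0854
grip_force: 0.0
```

```bash
python3 - <<'E'
from h import *
s=observe(); print(s['ee_pos'],s['clock'],s['opening'])
im=save('wrist','w1.png'); c=get_calibration('wrist')
np.save('w1.npy',im)
print(proj(c,[.4425,-.2925,.035]),proj(c,[.4425,-.2925,.021]))
from m import discs
discs('wrist',im,0,.021)
E
```

```text
[ 0.4420754  -0.29266539  0.13168943] 4.95 0.08543127600463513
[281.88333622 218.17152472] [281.82262063 213.49738991]
wrist [470. 415.] xy 0.6457 -0.1074 diam 37 eqdiam 19.6
wrist [206. 341.] xy 0.5624 -0.3639 diam 57 eqdiam 35.2
```

View pics/w1.png

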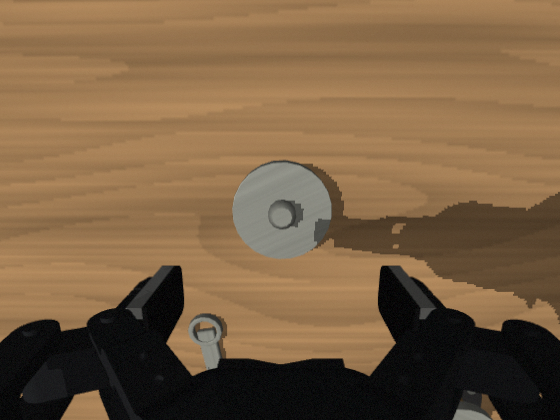

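The wrist view shows w80's disc centred near (282,210) with its knob at (281,214), about 3 px above the prediction. The spanner end is at (205,330).

```bash
sed -i 's/<3000/<12000/' m.py; python3 - <<'E'
from m import *
im=np.load('w1.npy'); discs('wrist',im,0,.021)
c=get_calibration('wrist'); print(pt(c,281,214,.035),pt(c,282,210,.021))
# spigot/knobs in top: precise knob highlights by hand pixels
c=get_calibration('top'); print('seat',pt(c,345.7,192,.056),pt(c,346.5,191,.07)); print('w80',pt(c,406.7,282.5,.021),pt(c,407.8,283,.035))
E
```

```text
wrist [470. 415.] xy 0.6457 -0.1074 diam 37 eqdiam 19.6
wrist [206. 341.] xy 0.5624 -0.3639 diam 57 eqdiam 35.2
wrist [282. 210.] xy 0.4408 -0.2929 diam 81 eqdiam 77.5
[ 0.43923008 -0.29317174  0.035     ] [ 0.43961875 -0.29236232  0.021     ]
seat [ 0.64246438 -0.14326142  0.056     ] [ 0.64277539 -0.14307146  0.07      ]
w80 [ 0.44267646 -0.29230226  0.021     ] [ 0.44229389 -0.29102745  0.035     ]
```

Request:
play_rows(
  targets=[
    {"jaw": 60, "translation": [0.04, 0, 1], "turn": 0},
    {"jaw": 60, "translation": [0, 0, 1], "turn": 0},
    {"jaw": 60, "translation": [0, 0, 1], "turn": 0},
    {"jaw": 50, "translation": [0, 0, 0.9], "turn": 0},
    {"jaw": 40, "translation": [0, 0, 0.4], "turn": 0},
    {"jaw": 10, "translation": [0, 0, 0], "turn": 0},
    {"jaw": 10, "translation": [0, 0, 0], "turn": 0},
    {"jaw": 10, "translation": [0, 0, 0], "turn": 0},
    {"jaw": 10, "translation": [0, 0, 0], "turn": 0},
    {"jaw": 10, "translation": [0, 0, 0], "turn": 0},
  ],
)

```text
clock: 6.25
ee_pos: [0.4412, -0.2929, 0.0244]
eef_rot: [[-1.0, 0.0, 0.0], [0.0, 1.0, 0.0], [-0.0, 0.0, -1.0]]
contact_force: [-1.3, 5.4, 6.3]
opening: 0.0184
grip_force: 59.6
```

```bash
python3 - <<'E'
from h import *
a=get_image('wrist');b=get_image('side')
c=get_calibration('side');u,v=proj(c,[.441,-.293,.03]).astype(int)
b=b[v-50:v+30,u-50:u+50]
cv2.imwrite('pics/w2.png',np.hstack([a[150:420,150:410],cv2.resize(b,(338,270),interpolation=cv2.INTER_CUBIC)])[:,:,::-1])
E
```

```text
(no output)
```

View pics/w2.png

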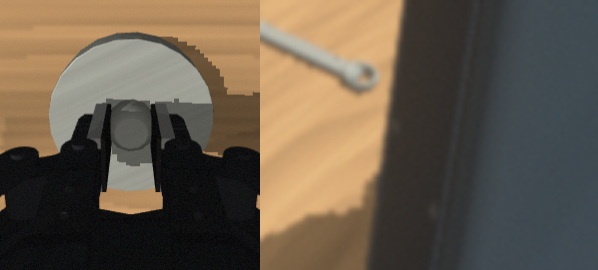

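The pads sit on both sides of the knob. I do a small lift to test the hold.

Request:
play_rows(
  targets=[
    {"jaw": 10, "translation": [0, 0, -0.2], "turn": 0},
    {"jaw": 10, "translation": [0, 0, -0.4], "turn": 0},
    {"jaw": 10, "translation": [0, 0, -0.4], "turn": 0},
    {"jaw": 10, "translation": [0, 0, 0], "turn": 0},
  ],
)

```text
clock: 6.85
ee_pos: [0.4417, -0.2939, 0.05]
eef_rot: [[-1.0, 0.0, 0.002], [0.0, 1.0, -0.002], [-0.002, -0.002, -1.0]]
contact_force: [0.4, -0.5, -5.6]
opening: 0.0188
grip_force: 59.0
```

```bash
python3 - <<'E'
from h import *
s=observe(); print(s['ee_pos'],s['contact_force'],s['wrist_torque'],s['opening'],s['grip_force'])
a=get_image('wrist')
cv2.imwrite('pics/w3.png',a[120:420,130:430][:,:,::-1])
E
```

```text
[ 0.44165602 -0.29391397  0.05004086] [ 0.39771043 -0.53791608 -5.61364157] [ 0.00970398 -0.0611819  -0.05382864] 0.018774709259677683 59.04761699439405
```

View pics/w3.png

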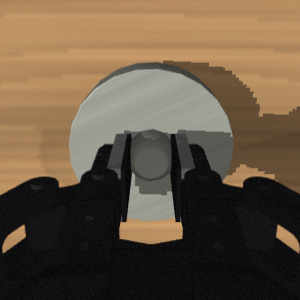

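Lifted and held, at about 6 N, which is plausible for 0.7 kg. Next I refine the seat position.

```bash
python3 - <<'E'
from h import *
ims={}
for n,(u0,v0) in {'top':(346,192),'side':(296,178)}.items():
    im=get_image(n); c=get_calibration(n); 
    cr=im[v0-40:v0+40,u0-40:u0+40]; ims[n]=cv2.resize(cr,(400,400),interpolation=cv2.INTER_CUBIC)
    hsv=cv2.cvtColor(cr,cv2.COLOR_RGB2HSV); m=((hsv[...,1]<50)&(hsv[...,2]>100)).astype(np.uint8)
    m=cv2.morphologyEx(cv2.morphologyEx(m,cv2.MORPH_CLOSE,np.ones((5,5))),cv2.MORPH_OPEN,np.ones((9,9)))
    k=max(cv2.findContours(m,0,1)[0],key=cv2.contourArea)
    e=cv2.fitEllipse(cv2.convexHull(k)); P=np.array([pt(c,u+u0-40,v+v0-40,.056)[:2] for u,v in k[:,0]],np.float32)
    print(n,e,pt(c,e[0][0]+u0-40,e[0][1]+v0-40,.056),cv2.minEnclosingCircle(P))
cv2.imwrite('pics/p1.png',np.hstack([ims['top'],ims['side']])[:,:,::-1])
E
```

```text
top ((39.956504821777344, 40.15974044799805), (36.17741394042969, 38.461700439453125), 126.44012451171875) [ 0.64212085 -0.14384505  0.056     ] ((0.6419816613197327, -0.14493048191070557), 0.04376736655831337)
side ((39.253990173339844, 35.346248626708984), (25.203811645507812, 33.11948013305664), 104.23194885253906) [ 0.63464427 -0.13939582  0.056     ] ((0.6339656710624695, -0.1429537832736969), 0.04894520342350006)
```

View pics/p1.png

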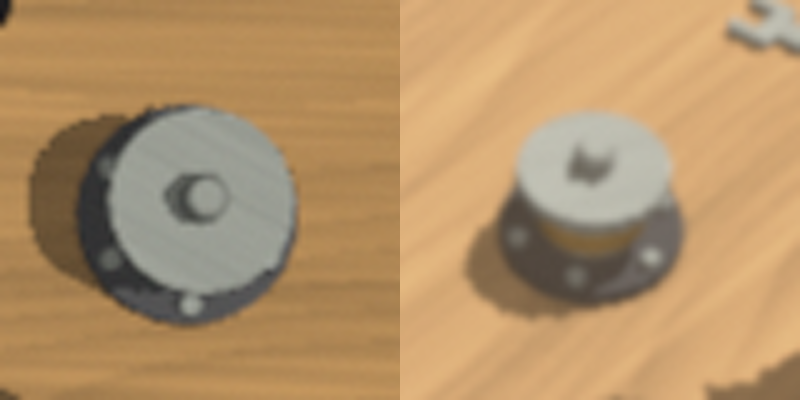

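Platform centre: top crop (202,200) and side crop (195,167) both give a seat near (0.641,-0.1435), agreeing within about 3 mm. I carry the weight there.

Request:
play_rows(
  targets=[
    {"jaw": 10, "translation": [0, 0, -0.7], "turn": 0},
    {"jaw": 10, "translation": [-0.3, 0.3, -1], "turn": 0},
    {"jaw": 10, "translation": [-0.7, 0.7, -1], "turn": 0},
    {"jaw": 10, "translation": [-1, 0.8, -0.3], "turn": 0},
    {"jaw": 10, "translation": [-1, 0.8, 0], "turn": 0},
    {"jaw": 10, "translation": [-1, 0.8, 0], "turn": 0},
    {"jaw": 10, "translation": [-1, 0.8, 0], "turn": 0},
    {"jaw": 10, "translation": [-1, 0.8, 0], "turn": 0},
    {"jaw": 10, "translation": [-1, 0.6, 0], "turn": 0},
    {"jaw": 10, "translation": [-0.6, 0.4, 0], "turn": 0},
  ],
)

```text
clock: 8.25
ee_pos: [0.6321, -0.1423, 0.1245]
eef_rot: [[-1.0, -0.001, 0.001], [-0.001, 1.0, -0.0], [-0.001, -0.0, -1.0]]
contact_force: [0.2, 0.7, -6.1]
opening: 0.0181
grip_force: 59.5
```

Request:
play_rows(
  targets=[
    {"jaw": 10, "translation": [-0.4, 0, 0], "turn": 0},
    {"jaw": 10, "translation": [0, 0, 0], "turn": 0},
    {"jaw": 10, "translation": [0, 0, 0], "turn": 0},
    {"jaw": 10, "translation": [0, 0, 0], "turn": 0},
  ],
)

```text
clock: 8.75
ee_pos: [0.6404, -0.1437, 0.1237]
eef_rot: [[-1.0, 0.001, -0.001], [0.001, 1.0, 0.0], [0.001, 0.0, -1.0]]
contact_force: [0.4, 0.1, -6.4]
opening: 0.0181
grip_force: 59.5
```

```bash
python3 - <<'E'
from h import *
s=observe(); print(s['ee_pos'],s['contact_force'],s['wrist_torque'],s['opening'],s['grip_force'])
w=get_image('wrist'); cw=get_calibration('wrist'); a=get_image('top');b=get_image('side')
cv2.imwrite('pics/p2.png',np.hstack([cv2.resize(a[130:250,270:410],(350,300)),cv2.resize(b[100:240,220:370],(320,300))])[:,:,::-1]); 
hsv=cv2.cvtColor(w,cv2.COLOR_RGB2HSV); m=((hsv[...,1]<60)&(hsv[...,2]>85)).astype(np.uint8)
m=cv2.morphologyEx(m,cv2.MORPH_OPEN,np.ones((5,5)))
k=max(cv2.findContours(m,0,1)[0],key=cv2.contourArea); k=cv2.convexHull(k); e=cv2.fitEllipse(k)
print(e, pt(cw,*e[0],s['ee_pos'][2]-.0035))
cv2.imwrite('pics/w4.png',w[:,:,::-1])
E
```

```text
[ 0.64036218 -0.14370513  0.12370173] [ 0.4444463   0.0697666  -6.43968573] [-0.0293287  -0.03796008 -0.00215259] 0.018146181120391788 59.501822904494475
((280.205078125, 262.009033203125), (159.772705078125, 204.59494018554688), 173.54949951171875) [ 0.63661364 -0.14451921  0.12020173]
```

View pics/p2.png

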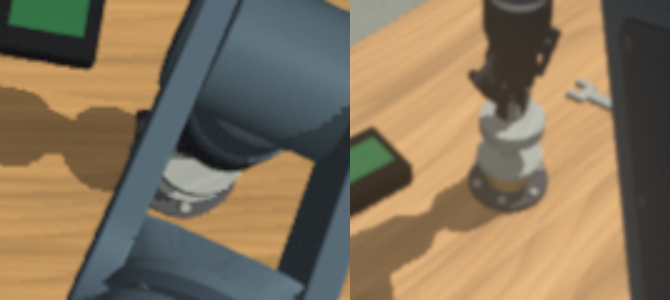

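The side view shows the held disc over the platform, with centres within about 3 px across. I lower it slowly.

Request:
play_rows(
  targets=[
    {"jaw": 10, "translation": [-0.03, 0, 0.4], "turn": 0},
    {"jaw": 10, "translation": [0, 0, 0.4], "turn": 0},
    {"jaw": 10, "translation": [0, 0, 0.3], "turn": 0},
    {"jaw": 10, "translation": [0, 0, 0.2], "turn": 0},
    {"jaw": 10, "translation": [0, 0, 0.1], "turn": 0},
    {"jaw": 10, "translation": [0, 0, 0.1], "turn": 0},
    {"jaw": 10, "translation": [0, 0, 0], "turn": 0},
    {"jaw": 10, "translation": [0, 0, 0], "turn": 0},
  ],
)

```text
clock: 9.9
ee_pos: [0.642, -0.1432, 0.0866]
eef_rot: [[-1.0, 0.0, 0.0], [0.0, 1.0, -0.0], [-0.0, -0.0, -1.0]]
contact_force: [0.1, 0.3, -7.2]
opening: 0.0186
grip_force: 59.5
```

Request:
play_rows(
  targets=[
    {"jaw": 10, "translation": [0, 0, 0.1], "turn": 0},
    {"jaw": 10, "translation": [0, 0, 0.06], "turn": 0},
    {"jaw": 10, "translation": [0, 0, 0.04], "turn": 0},
    {"jaw": 10, "translation": [0, 0, 0], "turn": 0},
  ],
)

```text
clock: 10.4
ee_pos: [0.6417, -0.1431, 0.0811]
eef_rot: [[-1.0, 0.0, -0.0], [0.0, 1.0, 0.0], [0.0, 0.0, -1.0]]
contact_force: [0.4, 0.7, -6.2]
opening: 0.0181
grip_force: 59.5
```

Request:
play_rows(
  targets=[
    {"jaw": 10, "translation": [0, 0, 0.04], "turn": 0},
    {"jaw": 10, "translation": [0, 0, 0.04], "turn": 0},
    {"jaw": 10, "translation": [0, 0, 0], "turn": 0},
    {"jaw": 10, "translation": [0, 0, 0], "turn": 0},
  ],
)

```text
clock: 10.9
ee_pos: [0.6419, -0.1431, 0.0804]
eef_rot: [[-1.0, 0.0, 0.0], [0.0, 1.0, -0.0], [-0.0, -0.0, -1.0]]
contact_force: [-4.0, 2.0, 4.9]
opening: 0.0181
grip_force: 60.7
```

It is seated: the force reversed, at the expected height. I release, rise and look from above on the way to w68.

Request:
play_rows(
  targets=[
    {"jaw": 30, "translation": [0, 0, 0], "turn": 0},
    {"jaw": 45, "translation": [0, 0, 0], "turn": 0},
    {"jaw": 60, "translation": [0, 0, 0], "turn": 0},
    {"jaw": 70, "translation": [0, 0, -0.3], "turn": 0},
    {"jaw": 85, "translation": [0, 0, -0.8], "turn": 0},
    {"jaw": 85, "translation": [0, 0, -1], "turn": 0},
    {"jaw": 85, "translation": [0, 0, -0.9], "turn": 0},
    {"jaw": 85, "translation": [0, 0, 0], "turn": 0},
    {"jaw": 85, "translation": [0, 0, 0], "turn": 0},
  ],
)

```text
clock: 12.02
ee_pos: [0.6416, -0.143, 0.1542]
eef_rot: [[-1.0, 0.0, -0.0], [0.0, 1.0, 0.0], [0.0, 0.0, -1.0]]
contact_force: [-0.0, -0.2, -0.7]
opening: 0.0847
grip_force: 0.0
```

```bash
cat > wd.py <<'E'
from h import *
def wd(z,fn=None,thr=85):
    s=observe(); c=get_calibration('wrist'); w=get_image('wrist')
    if fn: cv2.imwrite('pics/'+fn,w[:,:,::-1])
    print('ee',s['ee_pos'].round(4),s['contact_force'].round(1),s['clock'])
    hsv=cv2.cvtColor(w,cv2.COLOR_RGB2HSV); m=((hsv[...,1]<60)&(hsv[...,2]>thr)).astype(np.uint8)
    m=cv2.morphologyEx(cv2.morphologyEx(m,cv2.MORPH_CLOSE,np.ones((9,9))),cv2.MORPH_OPEN,np.ones((9,9)))
    for k in cv2.findContours(m,0,1)[0]:
        if cv2.contourArea(k)<1500: continue
        k=cv2.convexHull(k); P=np.array([pt(c,u,v,z)[:2] for u,v in k[:,0]],np.float32)
        e=cv2.fitEllipse(P); (x,y),r=cv2.minEnclosingCircle(P)
        print('px',k[:,0].mean(0).round(),'ell',np.round(e[0],4),'axes mm',np.round(np.array(e[1])*1e3,1),'circ',round(x,4),round(y,4),round(2e3*r,1))
E
python3 -c "
from wd import *
wd(.077,'w5.png')"
```

```text
ee [ 0.6416 -0.143   0.1542] [-0.  -0.2 -0.7] 12.025
px [267. 233.] ell [ 0.6367 -0.1457] axes mm [79.  90.9] circ 0.6364 -0.1443 90.3
px [ 42. 185.] ell [ 0.6108 -0.3053] axes mm [ 48.4 115.8] circ 0.6111 -0.3132 110.6
px [499.  15.] ell [ 0.4995 -0.0189] axes mm [31.6 53.8] circ 0.5023 -0.0183 53.1
```

View pics/w5.png

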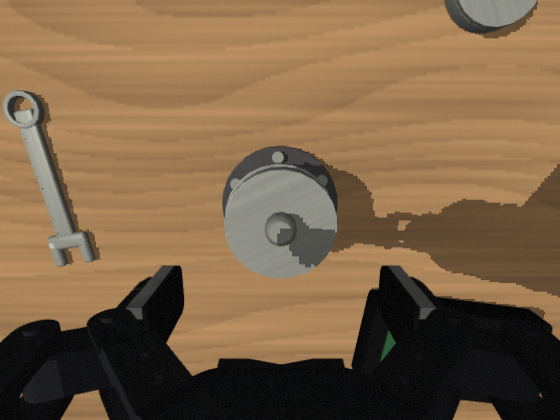

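w80 sits on the platform with its disc centre at (280,223) and knob at (280,229), upright. The spanner is at left and undisturbed. On to w68.

Request:
play_rows(
  targets=[
    {"jaw": 85, "translation": [1, 0.9, 0], "turn": 0},
    {"jaw": 85, "translation": [1, 0.9, 0], "turn": 0},
    {"jaw": 85, "translation": [1, 0.9, 0], "turn": 0},
    {"jaw": 85, "translation": [1, 0.9, 0], "turn": 0},
    {"jaw": 85, "translation": [1, 0.9, 0.3], "turn": 0},
    {"jaw": 85, "translation": [1, 1, 0.3], "turn": 0},
    {"jaw": 85, "translation": [1, 1, 0.3], "turn": 0},
    {"jaw": 85, "translation": [0, 0, 0], "turn": 0},
    {"jaw": 85, "translation": [0, 0, 0], "turn": 0},
  ],
)

```text
clock: 13.2
ee_pos: [0.4672, 0.0192, 0.1317]
eef_rot: [[-1.0, 0.0, 0.0], [0.0, 1.0, -0.0], [-0.0, -0.0, -1.0]]
contact_force: [0.3, 0.3, 0.9]
opening: 0.085
grip_force: 0.0
```

```bash
python3 -c "
from wd import *
wd(.021,'w6.png')
c=get_calibration('wrist');c['cam_to_world'][:3,3]+=[.6416-observe()['ee_pos'][0],-.143-observe()['ee_pos'][1],.1542-observe()['ee_pos'][2]]
print(pt(c,280.5,223,.077),pt(c,280,229,.091))"
```

```text
ee [0.4672 0.0192 0.1317] [0.3 0.3 0.9] 13.2
px [278. 210.] ell [0.4661 0.0186] axes mm [66.6 67.7] circ 0.466 0.0182 68.5
[ 0.63973285 -0.14381397  0.077     ] [ 0.63974064 -0.14413608  0.091     ]
```

View pics/w6.png

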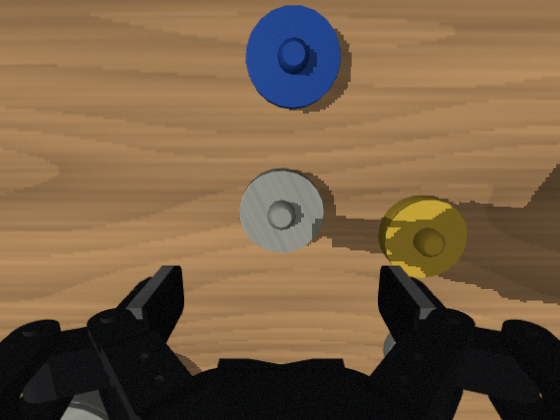

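w68 (steel) is at (281,210), diameter 67 mm. Blue (293,56) and yellow (423,237) stay clear of the fingers. The TCP is already centred on it, so I grasp.

Request:
play_rows(
  targets=[
    {"jaw": 60, "translation": [0, 0, 1], "turn": 0},
    {"jaw": 60, "translation": [0, 0, 1], "turn": 0},
    {"jaw": 60, "translation": [0, 0, 1], "turn": 0},
    {"jaw": 50, "translation": [0, 0, 0.9], "turn": 0},
    {"jaw": 40, "translation": [0, 0, 0.4], "turn": 0},
    {"jaw": 10, "translation": [0, 0, 0], "turn": 0},
    {"jaw": 10, "translation": [0, 0, 0], "turn": 0},
    {"jaw": 10, "translation": [0, 0, 0], "turn": 0},
    {"jaw": 10, "translation": [0, 0, 0], "turn": 0},
    {"jaw": 10, "translation": [0, 0, 0], "turn": 0},
  ],
)

```text
clock: 14.5
ee_pos: [0.4668, 0.0195, 0.0244]
eef_rot: [[-1.0, 0.0, 0.0], [0.0, 1.0, -0.0], [-0.0, -0.0, -1.0]]
contact_force: [-0.3, 0.1, -4.5]
opening: 0.0183
grip_force: 58.8
```

Request:
play_rows(
  targets=[
    {"jaw": 10, "translation": [0, 0, -0.2], "turn": 0},
    {"jaw": 10, "translation": [0, 0, -0.4], "turn": 0},
    {"jaw": 10, "translation": [0, 0, -0.4], "turn": 0},
    {"jaw": 10, "translation": [0, 0, 0], "turn": 0},
  ],
)

```text
clock: 15.0
ee_pos: [0.468, 0.0192, 0.0506]
eef_rot: [[-1.0, 0.0, 0.003], [0.0, 1.0, -0.001], [-0.003, -0.001, -1.0]]
contact_force: [0.8, 0.0, -4.9]
opening: 0.018
grip_force: 59.0
```

Request:
play_rows(
  targets=[
    {"jaw": 10, "translation": [0, 0, -0.7], "turn": 0},
    {"jaw": 10, "translation": [-0.3, -0.3, -1], "turn": 0},
    {"jaw": 10, "translation": [-0.6, -0.6, -1], "turn": 0},
    {"jaw": 10, "translation": [-1, -0.9, -0.7], "turn": 0},
    {"jaw": 10, "translation": [-1, -0.9, 0], "turn": 0},
    {"jaw": 10, "translation": [-1, -0.9, 0], "turn": 0},
    {"jaw": 10, "translation": [-1, -0.9, 0], "turn": 0},
    {"jaw": 10, "translation": [-1, -0.9, 0], "turn": 0},
    {"jaw": 10, "translation": [-0.7, -0.7, 0], "turn": 0},
    {"jaw": 10, "translation": [-0.4, -0.4, 0], "turn": 0},
  ],
)

```text
clock: 16.25
ee_pos: [0.642, -0.1439, 0.1335]
eef_rot: [[-1.0, 0.001, -0.001], [0.001, 1.0, 0.0], [0.001, 0.0, -1.0]]
contact_force: [-0.5, -0.1, -6.5]
opening: 0.0186
grip_force: 59.4
```

Request:
play_rows(
  targets=[
    {"jaw": 10, "translation": [0, 0, 0], "turn": 0},
    {"jaw": 10, "translation": [0, 0, 0], "turn": 0},
    {"jaw": 10, "translation": [0, 0, 0], "turn": 0},
  ],
)

```text
clock: 16.62
ee_pos: [0.6412, -0.1422, 0.1342]
eef_rot: [[-1.0, -0.0, -0.001], [-0.0, 1.0, 0.0], [0.001, 0.0, -1.0]]
contact_force: [-0.4, 0.7, -5.5]
opening: 0.0181
grip_force: 59.4
```

```bash
python3 - <<'E'
from h import *
print(observe()['ee_pos'])
w=get_image('wrist');b=get_image('side')
cv2.imwrite('pics/p3.png',np.hstack([w[120:420,130:430],cv2.resize(b[100:220,230:370],(350,300))])[:,:,::-1])
E
```

```text
[ 0.64120898 -0.14222054  0.13423548]
```

View pics/p3.png

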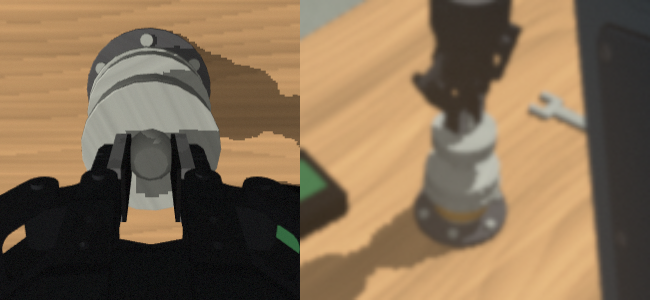

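w68 (crop x 82–219) is centred over w80 and the foot (87–211), and the side view agrees. I lower it.

Request:
play_rows(
  targets=[
    {"jaw": 10, "translation": [0, 0, 0.3], "turn": 0},
    {"jaw": 10, "translation": [0, 0, 0.3], "turn": 0},
    {"jaw": 10, "translation": [0, 0, 0.2], "turn": 0},
    {"jaw": 10, "translation": [0, 0, 0.15], "turn": 0},
    {"jaw": 10, "translation": [0, 0, 0.1], "turn": 0},
    {"jaw": 10, "translation": [0, 0, 0.1], "turn": 0},
    {"jaw": 10, "translation": [0, 0, 0.06], "turn": 0},
    {"jaw": 10, "translation": [0, 0, 0], "turn": 0},
    {"jaw": 10, "translation": [0, 0, 0], "turn": 0},
  ],
)

```text
clock: 17.85
ee_pos: [0.6419, -0.1432, 0.1042]
eef_rot: [[-1.0, 0.0, 0.0], [0.0, 1.0, -0.0], [-0.0, -0.0, -1.0]]
contact_force: [0.3, 0.9, -5.8]
opening: 0.0183
grip_force: 59.4
```

Request:
play_rows(
  targets=[
    {"jaw": 10, "translation": [0, 0, 0.05], "turn": 0},
    {"jaw": 10, "translation": [0, 0, 0.05], "turn": 0},
    {"jaw": 10, "translation": [0, 0, 0.04], "turn": 0},
    {"jaw": 10, "translation": [0, 0, 0], "turn": 0},
    {"jaw": 10, "translation": [0, 0, 0], "turn": 0},
  ],
)

```text
clock: 18.48
ee_pos: [0.6418, -0.1431, 0.1013]
eef_rot: [[-1.0, 0.0, 0.0], [0.0, 1.0, -0.0], [-0.0, -0.0, -1.0]]
contact_force: [-5.3, 1.6, 4.9]
opening: 0.0183
grip_force: 60.5
```

Seated (force reversed at z 0.1013). I release and go to w57.

Request:
play_rows(
  targets=[
    {"jaw": 30, "translation": [0, 0, 0], "turn": 0},
    {"jaw": 45, "translation": [0, 0, 0], "turn": 0},
    {"jaw": 60, "translation": [0, 0, 0], "turn": 0},
    {"jaw": 70, "translation": [0, 0, -0.3], "turn": 0},
    {"jaw": 85, "translation": [0, 0, -0.8], "turn": 0},
    {"jaw": 85, "translation": [0, 0, -1], "turn": 0},
    {"jaw": 85, "translation": [0, 0, -0.9], "turn": 0},
    {"jaw": 85, "translation": [0, 0, 0], "turn": 0},
  ],
)

```text
clock: 19.48
ee_pos: [0.6437, -0.1439, 0.1796]
eef_rot: [[-1.0, 0.0, 0.006], [0.0, 1.0, -0.003], [-0.006, -0.003, -1.0]]
contact_force: [-0.7, 0.4, 0.9]
opening: 0.0849
grip_force: 0.0
```

```bash
python3 -c "
from wd import *
wd(.098,'w7.png')"
```

```text
ee [ 0.6437 -0.1439  0.1796] [-0.7  0.4  0.9] 19.475
px [274. 218.] ell [ 0.6332 -0.1463] axes mm [71.  85.3] circ 0.6332 -0.1452 84.2
px [ 69. 190.] ell [ 0.6119 -0.2941] axes mm [ 41.4 103.8] circ 0.6121 -0.2971 97.6
```

Request:
play_rows(
  targets=[
    {"jaw": 85, "translation": [0.2, 1, 0], "turn": 0},
    {"jaw": 85, "translation": [0.2, 1, 0], "turn": 0},
    {"jaw": 85, "translation": [0.2, 1, 0], "turn": 0},
    {"jaw": 85, "translation": [0.2, 1, 0], "turn": 0},
    {"jaw": 85, "translation": [0.2, 1, 0], "turn": 0},
    {"jaw": 85, "translation": [0.2, 1, 0], "turn": 0},
    {"jaw": 85, "translation": [0.2, 1, 0], "turn": 0},
    {"jaw": 85, "translation": [0, 1, 0], "turn": 0},
    {"jaw": 85, "translation": [0, 1, 0.3], "turn": 0},
    {"jaw": 85, "translation": [0, 1, 0.5], "turn": 0},
  ],
)

```text
clock: 20.78
ee_pos: [0.6068, 0.109, 0.156]
eef_rot: [[-1.0, -0.0, 0.001], [-0.0, 1.0, 0.0], [-0.001, 0.0, -1.0]]
contact_force: [-0.2, 0.3, -0.0]
opening: 0.0851
grip_force: 0.0
```

Request:
play_rows(
  targets=[
    {"jaw": 85, "translation": [0, 1, 0.5], "turn": 0},
    {"jaw": 85, "translation": [0, 0.58, 0.5], "turn": 0},
    {"jaw": 85, "translation": [0, 0, 0], "turn": 0},
    {"jaw": 85, "translation": [0, 0, 0], "turn": 0},
  ],
)

```text
clock: 21.28
ee_pos: [0.6071, 0.146, 0.1308]
eef_rot: [[-1.0, 0.0, 0.0], [0.0, 1.0, -0.0], [-0.0, -0.0, -1.0]]
contact_force: [-0.3, -0.0, 0.5]
opening: 0.0849
grip_force: 0.0
```

```bash
python3 -c "
from wd import *
wd(.021,'w8.png')
a=cv2.imread('pics/w7.png');b=cv2.imread('pics/w8.png');cv2.imwrite('pics/p4.png',np.hstack([a[100:400,80:480],b[100:400,80:480]]))"
```

```text
ee [0.6071 0.146  0.1308] [-0.3 -0.   0.5] 21.275
px [278. 214.] ell [0.6059 0.1454] axes mm [56.  56.4] circ 0.6059 0.1452 57.0
```

View pics/p4.png

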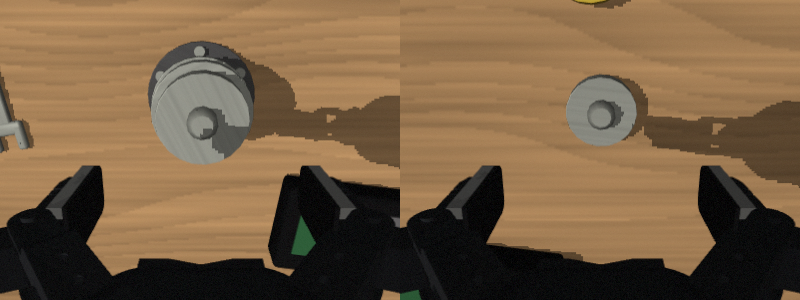

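Left: w68 sits flat and centred on w80 (crop disc at (202,117)). Right: w57 at (280,210) full frame, diameter 56 mm, centred under the gripper. I grasp it.

Request:
play_rows(
  targets=[
    {"jaw": 60, "translation": [0, 0, 1], "turn": 0},
    {"jaw": 60, "translation": [0, 0, 1], "turn": 0},
    {"jaw": 60, "translation": [0, 0, 1], "turn": 0},
    {"jaw": 50, "translation": [0, 0, 0.9], "turn": 0},
    {"jaw": 40, "translation": [0, 0, 0.37], "turn": 0},
    {"jaw": 10, "translation": [0, 0, 0], "turn": 0},
    {"jaw": 10, "translation": [0, 0, 0], "turn": 0},
    {"jaw": 10, "translation": [0, 0, 0], "turn": 0},
    {"jaw": 10, "translation": [0, 0, 0], "turn": 0},
    {"jaw": 10, "translation": [0, 0, 0], "turn": 0},
  ],
)

```text
clock: 22.58
ee_pos: [0.6071, 0.1464, 0.0242]
eef_rot: [[-1.0, 0.0, 0.001], [0.0, 1.0, 0.0], [-0.001, 0.0, -1.0]]
contact_force: [-0.3, 0.6, -0.7]
opening: 0.0185
grip_force: 59.0
```

Request:
play_rows(
  targets=[
    {"jaw": 10, "translation": [0, 0, -0.2], "turn": 0},
    {"jaw": 10, "translation": [0, 0, -0.4], "turn": 0},
    {"jaw": 10, "translation": [0, 0, -0.4], "turn": 0},
    {"jaw": 10, "translation": [0, 0, 0], "turn": 0},
  ],
)

```text
clock: 23.08
ee_pos: [0.608, 0.1464, 0.0504]
eef_rot: [[-1.0, 0.0, 0.003], [0.0, 1.0, 0.0], [-0.003, 0.0, -1.0]]
contact_force: [0.6, -0.0, -3.3]
opening: 0.0183
grip_force: 58.8
```

Request:
play_rows(
  targets=[
    {"jaw": 10, "translation": [0, 0, -0.7], "turn": 0},
    {"jaw": 10, "translation": [0, -0.3, -1], "turn": 0},
    {"jaw": 10, "translation": [0, -0.6, -1], "turn": 0},
    {"jaw": 10, "translation": [-0.2, -1, -1], "turn": 0},
    {"jaw": 10, "translation": [-0.2, -1, -0.7], "turn": 0},
    {"jaw": 10, "translation": [-0.2, -1, 0], "turn": 0},
    {"jaw": 10, "translation": [-0.2, -1, 0], "turn": 0},
    {"jaw": 10, "translation": [-0.2, -1, 0], "turn": 0},
    {"jaw": 10, "translation": [-0.2, -1, 0], "turn": 0},
    {"jaw": 10, "translation": [-0.2, -1, 0], "turn": 0},
  ],
)

```text
clock: 24.32
ee_pos: [0.642, -0.0521, 0.1596]
eef_rot: [[-1.0, 0.0, 0.0], [0.0, 1.0, -0.0], [-0.0, -0.0, -1.0]]
contact_force: [0.1, 0.1, -2.6]
opening: 0.0185
grip_force: 59.0
```

Request:
play_rows(
  targets=[
    {"jaw": 10, "translation": [0, -1, 0], "turn": 0},
    {"jaw": 10, "translation": [0, -1, 0], "turn": 0},
    {"jaw": 10, "translation": [0, -0.9, 0], "turn": 0},
    {"jaw": 10, "translation": [0, -0.5, 0], "turn": 0},
    {"jaw": 10, "translation": [0, -0.28, 0], "turn": 0},
    {"jaw": 10, "translation": [0, 0, 0], "turn": 0},
    {"jaw": 10, "translation": [0, 0, 0], "turn": 0},
    {"jaw": 10, "translation": [0, 0, 0], "turn": 0},
  ],
)

```text
clock: 25.32
ee_pos: [0.6418, -0.1424, 0.1588]
eef_rot: [[-1.0, -0.001, 0.0], [-0.001, 1.0, 0.0], [-0.0, 0.0, -1.0]]
contact_force: [0.9, -0.1, -2.2]
opening: 0.0181
grip_force: 59.0
```

```bash
python3 - <<'E'
from h import *
print(observe()['ee_pos'])
w=get_image('wrist');b=get_image('side')
cv2.imwrite('pics/p5.png',np.hstack([w[120:420,130:430],cv2.resize(b[100:220,230:370],(350,300))])[:,:,::-1])
E
```

```text
[ 0.64183702 -0.14237671  0.15880824]
```

View pics/p5.png

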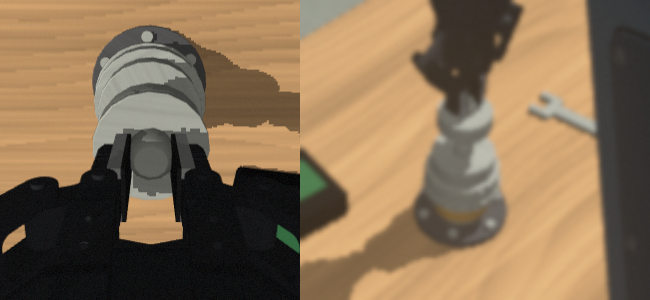

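w57 (crop x 93–209) hangs centred over w68 and w80, and the side view agrees. I lower it.

Request:
play_rows(
  targets=[
    {"jaw": 10, "translation": [0, 0, 0.4], "turn": 0},
    {"jaw": 10, "translation": [0, 0, 0.3], "turn": 0},
    {"jaw": 10, "translation": [0, 0, 0.2], "turn": 0},
    {"jaw": 10, "translation": [0, 0, 0.15], "turn": 0},
    {"jaw": 10, "translation": [0, 0, 0.1], "turn": 0},
    {"jaw": 10, "translation": [0, 0, 0.1], "turn": 0},
    {"jaw": 10, "translation": [0, 0, 0.06], "turn": 0},
    {"jaw": 10, "translation": [0, 0, 0], "turn": 0},
    {"jaw": 10, "translation": [0, 0, 0], "turn": 0},
  ],
)

```text
clock: 26.55
ee_pos: [0.6419, -0.1432, 0.1262]
eef_rot: [[-1.0, 0.0, 0.0], [0.0, 1.0, -0.0], [-0.0, -0.0, -1.0]]
contact_force: [0.1, -0.1, -2.2]
opening: 0.0187
grip_force: 59.0
```

Request:
play_rows(
  targets=[
    {"jaw": 10, "translation": [0, 0, 0.06], "turn": 0},
    {"jaw": 10, "translation": [0, 0, 0.06], "turn": 0},
    {"jaw": 10, "translation": [0, 0, 0.04], "turn": 0},
    {"jaw": 10, "translation": [0, 0, 0.02], "turn": 0},
    {"jaw": 10, "translation": [0, 0, 0], "turn": 0},
    {"jaw": 10, "translation": [0, 0, 0], "turn": 0},
  ],
)

```text
clock: 27.3
ee_pos: [0.6418, -0.143, 0.1222]
eef_rot: [[-1.0, 0.0, 0.0], [0.0, 1.0, -0.0], [-0.0, -0.0, -1.0]]
contact_force: [-3.9, 2.1, 4.8]
opening: 0.0184
grip_force: 59.9
```

Request:
play_rows(
  targets=[
    {"jaw": 30, "translation": [0, 0, 0], "turn": 0},
    {"jaw": 45, "translation": [0, 0, 0], "turn": 0},
    {"jaw": 60, "translation": [0, 0, 0], "turn": 0},
    {"jaw": 70, "translation": [0, 0, -0.3], "turn": 0},
    {"jaw": 85, "translation": [0, 0, -0.8], "turn": 0},
    {"jaw": 85, "translation": [0, 0, -1], "turn": 0},
    {"jaw": 85, "translation": [0, 0, -0.9], "turn": 0},
    {"jaw": 85, "translation": [0.56, 0, 0], "turn": 0},
    {"jaw": 85, "translation": [1, 1, 0], "turn": 0},
    {"jaw": 85, "translation": [1, 1, 0], "turn": 0},
  ],
)

```text
clock: 28.55
ee_pos: [0.5777, -0.093, 0.1984]
eef_rot: [[-1.0, 0.001, 0.002], [0.001, 1.0, -0.001], [-0.002, -0.001, -1.0]]
contact_force: [0.5, 0.4, 0.5]
opening: 0.0847
grip_force: 0.0
```

Request:
play_rows(
  targets=[
    {"jaw": 85, "translation": [1, 1, 0], "turn": 0},
    {"jaw": 85, "translation": [1, 1, 0], "turn": 0},
    {"jaw": 85, "translation": [1, 1, 0], "turn": 0},
    {"jaw": 85, "translation": [1, 1, 0], "turn": 0},
    {"jaw": 85, "translation": [1, 1, 0], "turn": 0},
    {"jaw": 85, "translation": [0, 1, 0], "turn": 0},
    {"jaw": 85, "translation": [0, 1, 0], "turn": 0},
    {"jaw": 85, "translation": [0, 1, 0], "turn": 0},
    {"jaw": 85, "translation": [0, 1, 0], "turn": 0},
    {"jaw": 85, "translation": [0, 1, 0], "turn": 0},
  ],
)

```text
clock: 29.8
ee_pos: [0.4535, 0.1579, 0.1984]
eef_rot: [[-1.0, 0.0, 0.003], [0.0, 1.0, 0.0], [-0.003, 0.0, -1.0]]
contact_force: [0.0, 0.8, -0.6]
opening: 0.0851
grip_force: 0.0
```

Request:
play_rows(
  targets=[
    {"jaw": 85, "translation": [0, 1, 0.5], "turn": 0},
    {"jaw": 85, "translation": [0, 1, 0.5], "turn": 0},
    {"jaw": 85, "translation": [0, 1, 0.5], "turn": 0},
    {"jaw": 85, "translation": [0, 1, 0.5], "turn": 0},
    {"jaw": 85, "translation": [0, 1, 0.6], "turn": 0},
    {"jaw": 85, "translation": [0, 0, 0], "turn": 0},
    {"jaw": 85, "translation": [0, 0, 0], "turn": 0},
  ],
)

```text
clock: 30.68
ee_pos: [0.4535, 0.2818, 0.1328]
eef_rot: [[-1.0, -0.0, 0.001], [-0.0, 1.0, 0.0], [-0.001, 0.0, -1.0]]
contact_force: [1.1, -1.0, 0.3]
opening: 0.0849
grip_force: 0.0
```

```bash
python3 -c "
from wd import *
wd(.021,'w9.png')
import m
a=get_image('top')
for z in (.0125,.11): print(z); m.discs('top',a,0,z)"
```

```text
ee [0.4535 0.2818 0.1328] [ 1.1 -1.   0.3] 30.675
px [280. 211.] ell [0.4516 0.2809] axes mm [44.9 45.8] circ 0.4516 0.2806 46.4
0.0125
top [ 24. 411.] xy 0.1301 0.5659 diam 48 eqdiam 34.2
top [ 76. 325.] xy 0.3021 0.446 diam 385 eqdiam 172.2
top [348. 195.] xy 0.6425 -0.1489 diam 104 eqdiam 82.9
top [431. 203.] xy 0.6231 -0.3513 diam 159 eqdiam 59.5
top [256. 128.] xy 0.7954 0.0653 diam 66 eqdiam 49.9
top [ 47. 153.] xy 0.7255 0.5555 diam 339 eqdiam 264.9
0.11
top [ 24. 411.] xy 0.1628 0.5153 diam 44 eqdiam 31.1
top [ 76. 325.] xy 0.3194 0.4062 diam 350 eqdiam 156.8
top [348. 195.] xy 0.6293 -0.1355 diam 95 eqdiam 75.5
top [431. 203.] xy 0.6116 -0.3198 diam 145 eqdiam 54.2
top [256. 128.] xy 0.7685 0.0595 diam 60 eqdiam 45.4
top [ 47. 153.] xy 0.7048 0.5059 diam 309 eqdiam 241.2
```

w46 (diameter 45–46 mm) is under the gripper to within 1 mm, and the spanner is unmoved. I grasp it.

Request:
play_rows(
  targets=[
    {"jaw": 60, "translation": [0.03, 0, 1], "turn": 0},
    {"jaw": 60, "translation": [0, 0, 1], "turn": 0},
    {"jaw": 60, "translation": [0, 0, 1], "turn": 0},
    {"jaw": 50, "translation": [0, 0, 0.9], "turn": 0},
    {"jaw": 40, "translation": [0, 0, 0.42], "turn": 0},
    {"jaw": 10, "translation": [0, 0, 0], "turn": 0},
    {"jaw": 10, "translation": [0, 0, 0], "turn": 0},
    {"jaw": 10, "translation": [0, 0, 0], "turn": 0},
    {"jaw": 10, "translation": [0, 0, 0], "turn": 0},
    {"jaw": 10, "translation": [0, 0, 0], "turn": 0},
  ],
)

```text
clock: 32.02
ee_pos: [0.4525, 0.2821, 0.024]
eef_rot: [[-1.0, 0.0, 0.001], [0.0, 1.0, 0.0], [-0.001, 0.0, -1.0]]
contact_force: [0.6, 1.0, 1.5]
opening: 0.0188
grip_force: 58.9
```

Request:
play_rows(
  targets=[
    {"jaw": 10, "translation": [0, 0, -0.2], "turn": 0},
    {"jaw": 10, "translation": [0, 0, -0.4], "turn": 0},
    {"jaw": 10, "translation": [0, 0, -0.4], "turn": 0},
    {"jaw": 10, "translation": [0, 0, 0], "turn": 0},
  ],
)

```text
clock: 32.52
ee_pos: [0.4532, 0.2823, 0.0499]
eef_rot: [[-1.0, 0.0, 0.002], [0.0, 1.0, 0.001], [-0.002, 0.001, -1.0]]
contact_force: [0.3, 1.0, -1.4]
opening: 0.0186
grip_force: 58.8
```

Request:
play_rows(
  targets=[
    {"jaw": 10, "translation": [0, 0, -0.7], "turn": 0},
    {"jaw": 10, "translation": [0, -0.5, -1], "turn": 0},
    {"jaw": 10, "translation": [0, -1, -1], "turn": 0},
    {"jaw": 10, "translation": [0, -1, -1], "turn": 0},
    {"jaw": 10, "translation": [0, -1, -1], "turn": 0},
    {"jaw": 10, "translation": [0, -1, -0.6], "turn": 0},
    {"jaw": 10, "translation": [0, -1, 0], "turn": 0},
    {"jaw": 10, "translation": [-0.5, -1, 0], "turn": 0},
    {"jaw": 10, "translation": [-1, -1, 0], "turn": 0},
    {"jaw": 10, "translation": [-1, -1, 0], "turn": 0},
  ],
)

```text
clock: 33.78
ee_pos: [0.5152, 0.0686, 0.1821]
eef_rot: [[-1.0, 0.0, 0.001], [0.0, 1.0, -0.0], [-0.001, -0.0, -1.0]]
contact_force: [1.0, 0.4, -2.6]
opening: 0.0184
grip_force: 59.0
```

Request:
play_rows(
  targets=[
    {"jaw": 10, "translation": [-1, -1, 0], "turn": 0},
    {"jaw": 10, "translation": [-1, -1, 0], "turn": 0},
    {"jaw": 10, "translation": [-1, -1, 0], "turn": 0},
    {"jaw": 10, "translation": [-1, -1, 0], "turn": 0},
    {"jaw": 10, "translation": [-0.6, -1, 0], "turn": 0},
    {"jaw": 10, "translation": [-0.3, -1, 0], "turn": 0},
    {"jaw": 10, "translation": [-0.19, -1, 0], "turn": 0},
    {"jaw": 10, "translation": [0, -0.9, 0], "turn": 0},
    {"jaw": 10, "translation": [0, -0.4, 0], "turn": 0},
    {"jaw": 10, "translation": [0, -0.2, 0], "turn": 0},
  ],
)

```text
clock: 35.02
ee_pos: [0.6414, -0.1436, 0.181]
eef_rot: [[-1.0, 0.001, -0.0], [0.001, 1.0, 0.0], [0.0, 0.0, -1.0]]
contact_force: [0.7, 0.2, -3.2]
opening: 0.0187
grip_force: 59.0
```

Request:
play_rows(
  targets=[
    {"jaw": 10, "translation": [0, 0, 0], "turn": 0},
    {"jaw": 10, "translation": [0, 0, 0], "turn": 0},
    {"jaw": 10, "translation": [0, 0, 0], "turn": 0},
  ],
)

```text
clock: 35.4
ee_pos: [0.6418, -0.1424, 0.1811]
eef_rot: [[-1.0, -0.001, 0.0], [-0.001, 1.0, 0.0], [-0.0, 0.0, -1.0]]
contact_force: [0.7, 0.2, -2.3]
opening: 0.0184
grip_force: 59.0
```

Request:
play_rows(
  targets=[
    {"jaw": 10, "translation": [0, 0, 0.4], "turn": 0},
    {"jaw": 10, "translation": [0, 0, 0.3], "turn": 0},
    {"jaw": 10, "translation": [0, 0, 0.2], "turn": 0},
    {"jaw": 10, "translation": [0, 0, 0.15], "turn": 0},
    {"jaw": 10, "translation": [0, 0, 0.1], "turn": 0},
    {"jaw": 10, "translation": [0, 0, 0.1], "turn": 0},
    {"jaw": 10, "translation": [0, 0, 0.1], "turn": 0},
    {"jaw": 10, "translation": [0, 0, 0], "turn": 0},
    {"jaw": 10, "translation": [0, 0, 0], "turn": 0},
  ],
)

```text
clock: 36.52
ee_pos: [0.6418, -0.1431, 0.1474]
eef_rot: [[-1.0, 0.0, 0.0], [0.0, 1.0, -0.0], [-0.0, -0.0, -1.0]]
contact_force: [0.5, 0.4, -1.7]
opening: 0.0183
grip_force: 59.0
```

Request:
play_rows(
  targets=[
    {"jaw": 10, "translation": [0, 0, 0.06], "turn": 0},
    {"jaw": 10, "translation": [0, 0, 0.06], "turn": 0},
    {"jaw": 10, "translation": [0, 0, 0.04], "turn": 0},
    {"jaw": 10, "translation": [0, 0, 0], "turn": 0},
    {"jaw": 10, "translation": [0, 0, 0], "turn": 0},
  ],
)

```text
clock: 37.15
ee_pos: [0.6418, -0.1431, 0.1433]
eef_rot: [[-1.0, 0.0, 0.0], [0.0, 1.0, -0.0], [-0.0, -0.0, -1.0]]
contact_force: [0.6, -0.1, -2.8]
opening: 0.0185
grip_force: 59.0
```

Just touching. I press down about 1 mm more.

Request:
play_rows(
  targets=[
    {"jaw": 10, "translation": [0, 0, 0.02], "turn": 0},
    {"jaw": 10, "translation": [0, 0, 0.02], "turn": 0},
    {"jaw": 10, "translation": [0, 0, 0], "turn": 0},
    {"jaw": 10, "translation": [0, 0, 0], "turn": 0},
  ],
)

```text
clock: 37.65
ee_pos: [0.6419, -0.1431, 0.1429]
eef_rot: [[-1.0, 0.0, 0.001], [0.0, 1.0, -0.0], [-0.001, -0.0, -1.0]]
contact_force: [-2.0, 1.3, 5.2]
opening: 0.0187
grip_force: 59.6
```

Seated. I release, rise clear and check.

Request:
play_rows(
  targets=[
    {"jaw": 30, "translation": [0, 0, 0], "turn": 0},
    {"jaw": 45, "translation": [0, 0, 0], "turn": 0},
    {"jaw": 60, "translation": [0, 0, 0], "turn": 0},
    {"jaw": 70, "translation": [0, 0, -0.3], "turn": 0},
    {"jaw": 85, "translation": [0, 0, -0.8], "turn": 0},
    {"jaw": 85, "translation": [0, 0, -1], "turn": 0},
    {"jaw": 85, "translation": [0, 0, -1], "turn": 0},
    {"jaw": 85, "translation": [0, 0, -1], "turn": 0},
    {"jaw": 85, "translation": [0, 0, 0], "turn": 0},
    {"jaw": 85, "translation": [0, 0, 0], "turn": 0},
  ],
)

```text
clock: 38.9
ee_pos: [0.6415, -0.143, 0.2446]
eef_rot: [[-1.0, 0.0, -0.0], [0.0, 1.0, 0.0], [0.0, 0.0, -1.0]]
contact_force: [-0.2, -0.5, 0.6]
opening: 0.0849
grip_force: 0.0
```

```bash
python3 - <<'E'
from h import *
print(observe()['ee_pos'],observe()['contact_force'])
w=get_image('wrist');b=get_image('side')
cv2.imwrite('pics/p6.png',np.hstack([w[80:380,80:480],cv2.resize(b[90:220,210:380],(392,300))])[:,:,::-1])
E
```

```text
[ 0.64153266 -0.14301099  0.24455769] [-0.24946484 -0.50822039  0.56555692]
```

View pics/p6.png

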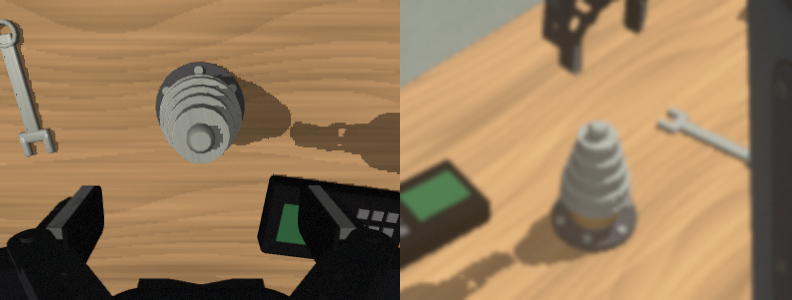

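The four weights form a straight, level cone on the platform: crop knob (200,138) in the wrist view, tower at (597,180) in the side view. The gripper is clear and the calibrator and spanner are undisturbed, so I hand in.

```bash
python3 -c "
from station import *
print(sign_off())"
```

```text
the job is handed in; nothing more can be done
None
```

The four weights are stacked on the tester platform, widest at the bottom, and let go; the last pictures show them level and centred with the calibrator and spanner undisturbed, and the job was handed in at about 39 s (sign-off returned no verdict).

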